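Unlock the lid stay and shut the frame-parts chest

TASK

The lid of the chest is propped open by a folding stay on the chest's left side. Lift the stay's knee by its knob past straight so that it unlocks, then lower the lid without letting it slam and press it gently down until the spring latch at the front snaps and holds it shut. Never force the lid, the latch or the stay and its bracket (let the knob follow its own circle, and stop pressing when the latch has snapped, well under 30 N on the lid), take your hand away at the end, and leave the other things on the bench alone.

Things in the scene. Friction and masses are not known exactly. Their poses are not given: they have to be found in the camera images.
- chest: plywood chest fixed to the bench, 240 deep (its x) x 300 wide (its y) x 120 tall to the rim, walls 12; origin at the centre of its underside; x points from its front (robot side) to the back where the lid is hinged, y to its left, z up. Inside the front wall at mid width sits a spring latch with two sprung plungers that push the lid up unless it is latched; its height setting differs by up to 10 each time.
- lid (a joint): turn of the lid about its hinge, rad: 0 = propped open, 75 degrees up, held by the locked stay; grows as it comes down. The hinge is stiff: unlocked, the lid stays where left and takes 2 to 9 N near its edge to move. From 1.14-1.20 on it meets the plungers and latch: pressing takes 10 to 16 N, snaps, then hits a hard stop about 2 mm on. Latched it rests at 1.25 to 1.30, else it springs back.
- stay (a joint): turn of the stay's lower link about stay_pivot, rad: 0 = locked (knee sagging past centre onto its stop), 0.2 = links in line, more = unlocked; the knee swings up and towards the chest's front, about 1.7 with the lid shut. Lifting takes 5 to 12 N at the knob and first tips the lid back a little. Lid and stay are one linkage: past 0.4, more lift pulls the lid down.
- knob (a point): plain steel knob at the stay's knee on the chest's left side: a bar 14 thick along the chest's y, projecting 54 outwards from the lower link, about 110 above the bench at the start; this point is on its axis, 20 from its free end. The lower link is 65 long; the upper link (143 long, 14 high) rises from the knee to the lid's left edge, 80 from the hinge.
- stay_pivot (a point): pivot of the stay's lower link on the chest's left side, 30 below the rim and 8 outside the wall; the knob moves on a circle of radius 65 about the line through this point along the chest's y
- bracket (a joint): flex, m, of the small steel plate on the chest's left wall that carries stay_pivot, along the chest's x: 0 at rest; springy, 15 N per mm. It bends for good beyond 1.6 mm either way: pulling the knob across its circle, or the lid against the locked stay, does that.
- hinge (a point): middle of the lid's hinge line, at the back rim of the chest, 120 above the bench; the hinge line runs along the chest's y
- lid_edge (a point): middle of the free edge of the lid (plywood, 250 from hinge to edge, 300 wide, 12 thick), at the corner with the outer face, which looks up when shut; z is that face's outward normal, x points along the lid to the hinge, y along the edge. Shut, it overhangs the chest's front by 10, 132 above the bench.
- hive_frame: bystander: empty wired wooden frame lying flat, 170 x 240 x 24, origin at the centre of its underside
- awl: bystander: awl with a wooden handle, 170 long, lying on the bench
- power_supply: bystander: black ribbed box 120 x 80 x 63, origin at the centre of its underside

How it is judged:
By the outcome, as a careful person would: the job done as asked, in the order asked, and still so for the second after the job is handed in, with the robot touching nothing.
It also fails if it takes over 72 s, if anything falls off the work surface, if the arm or the gripper's body presses on something with over 40 N, if the wrist force passes 120 N, or if a joint passes its speed limit or range.

ROBOT

A 6-joint arm with a two-finger parallel gripper is mounted at the origin on the work surface. World frame = base frame: x ahead of the robot, y to its left, z up, the work surface at z = 0. Lengths are in m, angles in rad, forces in N, time in s.
With the tool pointing down it reaches from about 0.375 to 0.9 m from the base axis. Payload 3.1 kg.
Tool frame: the origin (TCP) lies at the centre of the arm's flange, where the gripper is bolted on; the fingertips stand 173 mm ahead of it and the grasp point (between the pads) lies 155 mm ahead of it (tip_extent is the distance from the TCP to the fingertips, in m); z points along the fingers, y is the direction in which the jaws open and shut (so a half turn about z gives the same grasp; the last joint's range is limited). The gripper opens to 85 mm and grips with 20 to 120 N. Pads are 22 mm wide; open, the fingers measure 114 mm over their backs; the gripper's body (76 mm by 85 mm) begins 54 mm behind the grasp point. The pads swing forward as they close: fully open they stand 13 mm farther back than shut.
Start: joints at [1.048, 0.527, 1.433, -0, 1.181, -0.178], TCP at [0.211, 0.588, 0.405] pointing down, gripper open.
Joint ranges: [-3.08, 3.08], [-0.75, 2.2], [0.22, 2.44], [-1.43, 4.57], [0, 2.65], [-2.85, 2.85]. Speed limits (rad/s): [2.79, 2.79, 3.14, 3.14, 3.14, 3.14].

INTERFACE

Orientations are given as a unit quaternion [x, y, z, w].
In Python, from station import sense, snapshot, sign_off, tip_extent gives the robot as it stands. The module is installed in compiled form; this text tells all that it offers.
- The arm moves only by the tool servo_tool, never from a script. Its argument "rows" is a list of rows, each a list of 3 entries, a list of its own where there are three numbers: the shift along the tool's x, y, z in mm, then the turn about the tool's z in degrees, then the opening, from -1 (shut) to 1 (fully open), so that 0 is half open. A call has 1 to 8 rows; each row is the pose to reach, as a shift and turn from the pose measured when the call began, along the tool's axes at that moment; what a row does not reach only later rows make up. A row lasts 1/10 s, in which the tool goes at most 50 mm and 8.59 degrees, less where a joint would pass 70% of its speed; a pose out of reach is approached as far as the arm can. A call with a gripper value outside its range is refused whole. The fingers move at their own pace and stop on an object; "force" is the grip in N (left out, the last holds). Time passes only in rows, so rows that repeat a pose let the fingers close. It gives the time, the measured TCP pose, the force and the opening at its end, in the units of the state.
- sense(): the state, without advancing time (a new reading comes with each control period).
- snapshot(name): name is "side" or "top" or "wrist"; returns a dict with "image" (480x640x3 uint8, blue, green, red), "z_map" (480x640 float32, m along the optical axis (not along the pixel's ray), 0 where there is no reading), "vertical_fov" (degrees; the focal length in pixels is half the picture's height over the tangent of half this angle, whatever the lens; pixels are square), "cx", "cy" (the principal point, pixels), "cam_to_world" (4x4, takes a point from camera to world coordinates). Camera axes: x right, y down, z forward; pixel columns grow to the right and rows downward; lengths in m; the calibration is good to about 2 mm. A picture is of the moment at which its call begins.
- sign_off(): hands the job in, once; it reports no verdict.
The state is a dict: "t": time; "q": joint angles; "qd": joint speeds; "tau": joint torques, N m; "tcp_pos": TCP position; "tool_rot": TCP orientation; "force": force on the tool from outside, world axes, zero at the start; "ft_torque": the same for the moment, N m; "finger_gap": opening from 0.0 (shut) to 1.0 (fully open).
Only numpy, scipy, OpenCV 4.12 (cv2) and the standard library are available. Lean on these libraries where they do the work, as an engineer would, in place of code of your own. Each camera call takes 0.05 s, during which the arm holds its last target. There are 200 camera calls.

## Working session

There is one attempt and no reset: what is moved stays moved. The work goes in short steps, Python scripts to look and compute and a tool call to move; the robot and the scene stay as the last step left them, time stands still between calls to the robot, and variables do not carry over. Pictures are saved under pics/ and viewed, about 8 in all and at most 12, crops included, and the job is handed in when it is done.

Besides the shell and the picture viewer there is one more tool, called after "Call:" as name([rows], argument=value, ...), one row to a line, values as JSON. servo_tool: Moves the arm, as the interface text tells. Its arguments: {"type":"object","properties":{"rows":{"type":"array"},"force":{"type":"number"}},"required":["rows"]}

```bash
mkdir -p pics; cat > h.py <<'E'
import numpy as np, cv2, pickle
from station import sense, snapshot, sign_off, tip_extent
from scipy.spatial.transform import Rotation as R
def snap(n,tag):
    s=snapshot(n); pickle.dump(s,open(f'pics/{tag}.pkl','wb')); cv2.imwrite(f'pics/{tag}.png',s['image']); return s
def load(tag): return pickle.load(open(f'pics/{tag}.pkl','rb'))
def cloud(s):
    f=240/np.tan(np.radians(s['vertical_fov'])/2); z=s['z_map']; v,u=np.mgrid[:480,:640]
    P=np.stack([(u-s['cx'])/f*z,(v-s['cy'])/f*z,z],-1); T=s['cam_to_world']
    W=P@T[:3,:3].T+T[:3,3]; W[z==0]=np.nan; return W
def proj(s,p):
    f=240/np.tan(np.radians(s['vertical_fov'])/2);T=np.linalg.inv(s['cam_to_world']);c=T[:3,:3]@np.array(p)+T[:3,3]
    return np.round([c[0]/c[2]*f+s['cx'],c[1]/c[2]*f+s['cy']],1)
E
python3 - <<'E'
from h import *
for n in('side','top'):
    s=snap(n,n+'0'); print(n,s['vertical_fov'],s['cam_to_world'].round(3).tolist())
print(sense())
cv2.imwrite('pics/a.png',cv2.resize(np.hstack([cv2.imread('pics/side0.png'),cv2.imread('pics/top0.png')]),(800,300)))
E
```

```text
side 57.86108436410132 [[0.988, -0.099, 0.117, 0.334], [-0.153, -0.604, 0.782, -0.91], [-0.007, -0.791, -0.612, 0.954], [0.0, 0.0, 0.0, 1.0]]
top 54.84927776625007 [[0.007, -0.976, 0.217, 0.219], [-1.0, -0.008, -0.004, 0.045], [0.005, -0.217, -0.976, 1.51], [0.0, 0.0, 0.0, 1.0]]
{'t': 0.1, 'q': array([ 1.04751594e+00,  5.28348999e-01,  1.43382245e+00,  2.52870216e-05,
        1.18139825e+00, -1.78514535e-01]), 'qd': array([-5.45419043e-05, -1.69393253e-03, -3.96206272e-03,  1.83559890e-04,
        5.45928877e-04,  5.53311251e-04]), 'tau': array([ 7.14121506e-04, -4.43309999e+01, -1.78587359e+01, -1.38453256e-04,
        3.82727696e-03, -4.77023754e-07]), 'tcp_pos': array([0.211046  , 0.5879396 , 0.40383065]), 'tool_rot': array([ 1.71535098e-01,  9.85177513e-01, -9.24264200e-04, -3.50774037e-04]), 'force': array([-0.54672868,  0.19384858, -0.42032038]), 'ft_torque': array([0.00597792, 0.02359207, 0.0578573 ]), 'finger_gap': 0.9935757417854142}
```

View pics/side0.png

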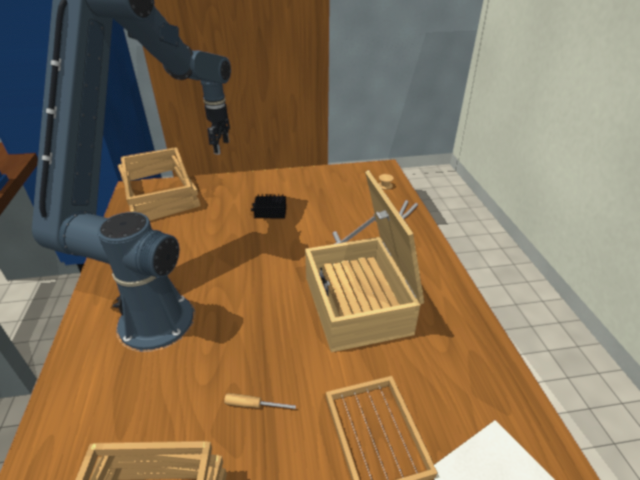

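View pics/top0.png

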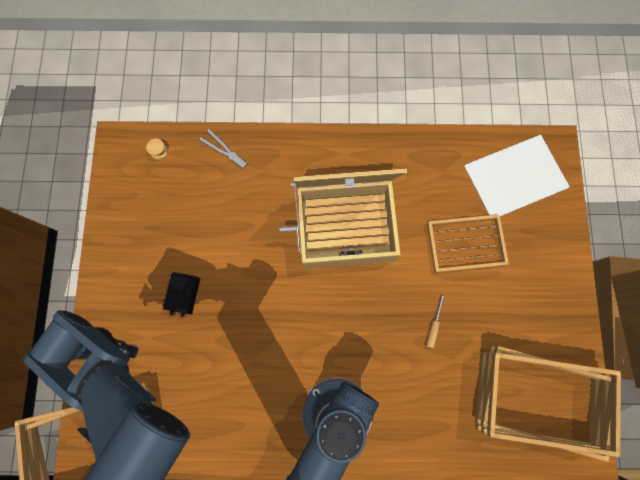

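The side and top views show the chest with its lid up. In the top view it is at about (348,222), with the knob at (288,229) and the stay along its left wall.

```bash
python3 - <<'E'
from h import *
s=load('top0'); W=cloud(s)
roi=np.zeros((480,640),bool); roi[150:275,270:420]=1
def pts(m): return W[roi&m]
z=W[...,2]
rim=(z>.112)&(z<.128)
p=pts(rim); print(len(p)); 
r=cv2.minAreaRect(p[:,:2].astype(np.float32)*1000); print(r, cv2.boxPoints(r))
for v in range(224,236,2): print(v,[(u,W[v,u].round(3).tolist()) for u in range(278,304,4)])
im=s['image'][150:280,260:420]; cv2.imwrite('pics/c.png',cv2.resize(im,None,fx=4.6,fy=4.6,interpolation=cv2.INTER_CUBIC))
E
```

```text
1552
((583.3675537109375, 4.0833282470703125), (242.33612060546875, 364.80206298828125), 5.039320468902588) [[ 446.64587  175.13599]
 [ 478.68982 -188.25598]
 [ 720.08923 -166.96933]
 [ 688.0453   196.42264]]
224 [(278, [0.603, 0.2, -0.001]), (282, [0.604, 0.187, -0.002]), (286, [0.604, 0.173, -0.004]), (290, [0.604, 0.16, -0.002]), (294, [0.605, 0.147, -0.006]), (298, [0.571, 0.125, 0.13]), (302, [0.574, 0.114, 0.118])]
226 [(278, [0.596, 0.2, 0.0]), (282, [0.594, 0.186, 0.008]), (286, [0.596, 0.173, 0.004]), (290, [0.567, 0.15, 0.12]), (294, [0.567, 0.138, 0.118]), (298, [0.566, 0.125, 0.123]), (302, [0.567, 0.113, 0.12])]
228 [(278, [0.589, 0.2, 0.0]), (282, [0.56, 0.175, 0.122]), (286, [0.561, 0.163, 0.118]), (290, [0.56, 0.15, 0.12]), (294, [0.56, 0.138, 0.122]), (298, [0.561, 0.126, 0.119]), (302, [0.56, 0.113, 0.122])]
230 [(278, [0.583, 0.2, -0.003]), (282, [0.555, 0.175, 0.116]), (286, [0.555, 0.163, 0.114]), (290, [0.555, 0.15, 0.116]), (294, [0.555, 0.138, 0.115]), (298, [0.555, 0.126, 0.114]), (302, [0.554, 0.113, 0.119])]
232 [(278, [0.577, 0.2, -0.005]), (282, [0.575, 0.186, 0.002]), (286, [0.577, 0.173, -0.005]), (290, [0.576, 0.159, 0.0]), (294, [0.576, 0.145, 0.002]), (298, [0.55, 0.126, 0.11]), (302, [0.548, 0.113, 0.119])]
234 [(278, [0.568, 0.199, 0.004]), (282, [0.568, 0.185, 0.002]), (286, [0.57, 0.172, -0.003]), (290, [0.569, 0.159, 0.001]), (294, [0.568, 0.145, 0.003]), (298, [0.542, 0.125, 0.117]), (302, [0.542, 0.113, 0.118])]
```

View pics/c.png

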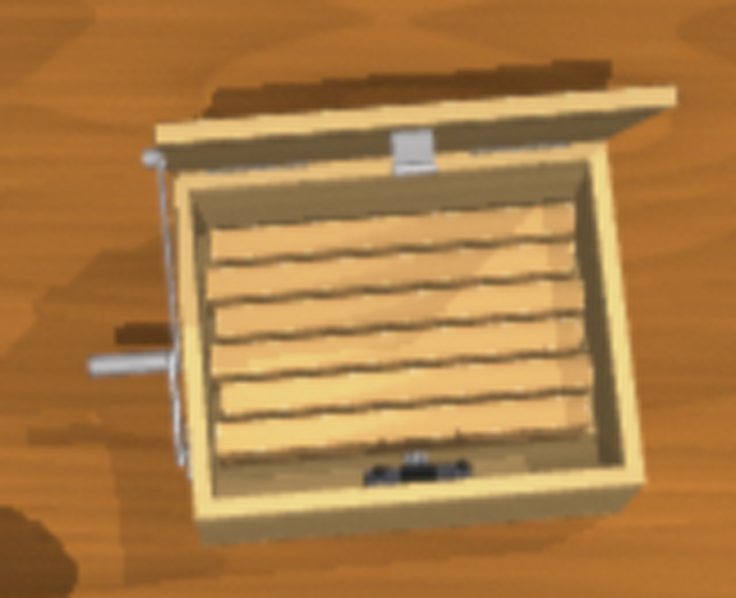

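The enlarged crop shows the rim corners: front-left (198,515), front-right (643,480), back-left (175,182), back-right (607,147). The knob runs from (90,367) to (178,360), and the stay pivot is at about (184,462).

```bash
python3 - <<'E'
from h import *
s=load('top0');f=240/np.tan(np.radians(s['vertical_fov'])/2);T=s['cam_to_world']
def hit(c,h):
    u,v=260+(c[0]+.5)/4.6-.5,150+(c[1]+.5)/4.6-.5
    d=T[:3,:3]@np.array([(u-s['cx'])/f,(v-s['cy'])/f,1]);o=T[:3,3]
    return (o+d*(h-o[2])/d[2])[:2]
C=np.array([hit(c,.12) for c in[(198,515),(643,480),(607,147),(175,182)]])
print(C.round(4), [np.linalg.norm(C[i]-C[i-1]).round(4) for i in range(4)])
M=np.array([[-.12,.15],[-.12,-.15],[.12,-.15],[.12,.15]])
c=C.mean(0);A=M.T@(C-c);psi=np.arctan2(A[0,1]-A[1,0],A[0,0]+A[1,1]);print('centre',c,'psi',np.degrees(psi))
Rz=np.array([[np.cos(psi),-np.sin(psi)],[np.sin(psi),np.cos(psi)]])
for n,p,h in[('knobend',(90,367),.112),('knobbase',(178,360),.112),('pivot',(184,462),.09),('attach',(153,158),.19)]:
    w=hit(p,h);print(n,w.round(4),'chest',(Rz.T@(w-c)).round(4))
W=cloud(s)
# knob points from cloud
v,u=np.mgrid[222:236,280:298];P=W[222:236,280:298].reshape(-1,3);P=P[(P[:,2]>.09)];Q=(P[:,:2]-c)@Rz
Q=np.c_[Q,P[:,2]];Q=Q[Q[:,1]>.17];print(np.median(Q,0),Q.min(0),Q.max(0))
# side cam knob? lid plane
S=load('side0');print(proj(S,[0.56,.163,.112]))
# tool alignment
st=sense();print(R.from_quat(st['tool_rot']).as_matrix().round(3))
W0=W[150:275,270:420].reshape(-1,3);Ql=np.c_[(W0[:,:2]-c)@Rz,W0[:,2]];L=Ql[(Ql[:,2]>.3)&(abs(Ql[:,0])<.2)];print('lid top',len(L),np.median(L,0),L.max(0),L.min(0))
E
```

```text
[[ 0.4553  0.1093]
 [ 0.4812 -0.186 ]
 [ 0.7142 -0.1677]
 [ 0.6863  0.1291]] [np.float64(0.2319), np.float64(0.2965), np.float64(0.2337), np.float64(0.2981)]
centre [ 0.5842746  -0.02881372] psi 5.001792729082901
knobend [0.5574 0.1844] chest [-0.0082  0.2148]
knobbase [0.5628 0.1251] chest [-0.008   0.1552]
pivot [0.4968 0.1208] chest [-0.074   0.1567]
attach [0.6791 0.1396] chest [0.1091 0.1595]
[-0.00857627  0.19161093  0.11884089] [-0.01503052  0.17084569  0.11197605] [-0.00111978  0.21249923  0.12701169]
[336.2 235.8]
[[-0.941  0.338 -0.001]
 [ 0.338  0.941 -0.002]
 [ 0.    -0.002 -1.   ]]
lid top 809 [0.06268019 0.00165615 0.36127248] [0.07332421 0.14921574 0.36989293] [ 0.04130294 -0.14758115  0.3000991 ]
```

Call:
servo_tool([
  [[-42,-25,2],8.15,-0.4],
  [[-85,-50,4],16.3,-0.4],
  [[-127,-75,6],24.4,-0.4],
  [[-170,-100,8],32.6,-0.4],
  [[-213,-125,10],40.7,-0.4],
  [[-255,-150,12],48.9,-0.4],
  [[-298,-176,14],57,-0.4],
  [[-341,-201,16],65.2,-0.4],
], force=30)

```text
t: 0.9
tcp_pos: [0.4648, 0.2818, 0.3878]
tool_rot: [0.677, 0.736, -0.001, -0.0]
force: [-0.3, 1.2, -0.1]
finger_gap: 0.3
```

```bash
cat >> h.py <<'E'
c=np.array([.5843,-.0288]);psi=np.radians(5.0)
Rz=np.array([[np.cos(psi),-np.sin(psi)],[np.sin(psi),np.cos(psi)]])
def to_chest(p): return np.r_[(np.array(p[:2])-c)@Rz,p[2]]
def rep():
    s=sense();m=R.from_quat(s['tool_rot']).as_matrix()
    p=to_chest(s['tcp_pos']);F=np.r_[s['force'][:2]@Rz,s['force'][2]]
    print('t',round(s['t'],2),'grasp pt chest mm',((p-[0,0,.155])*1000).round(1),'F chest',F.round(1),'yaw err',np.degrees(np.arctan2(m[1,1],m[0,1])-psi).round(2),'tilt',m[:,2].round(4),'gap',round(s['finger_gap'],3)); return s
def goal(x,y,z):
    "grasp-point goal in chest mm -> shift in tool axes"
    s=sense();m=R.from_quat(s['tool_rot']).as_matrix();w=np.r_[c+Rz@np.array([x,y])/1e3,z/1e3+.155]
    print('shift',(m.T@(w-s['tcp_pos'])*1000).round(1))
E
python3 -c "
from h import *
rep();goal(-8.3,200,200)"
```

```text
t 0.9 grasp pt chest mm [-92.  319.8 232.8] F chest [-0.2  1.2 -0.1] yaw err -0.29 tilt [-0.0017 -0.0019 -1.    ] gap 0.3
shift [-119.3   84.4   32.8]
```

Call:
servo_tool([
  [[-40,28,11],0,-0.4],
  [[-80,56,22],0,-0.4],
  [[-119,84,33],0,-0.4],
  [[-119,84,33],0,-0.4],
])

```text
t: 1.3
tcp_pos: [0.5618, 0.1653, 0.3532]
tool_rot: [0.68, 0.733, -0.001, 0.001]
force: [0.0, 1.0, 0.0]
finger_gap: 0.303
```

```bash
python3 - <<'E'
from h import *
rep()
s=snap('wrist','w1');print(s['cam_to_world'].round(3).tolist())
w=np.r_[c+Rz@np.array([-.0083,.2]),.119];print('pred knob pt px',proj(s,w))
g=[proj(s,np.r_[c+Rz@np.array([x,.2]),.1]) for x in(-.02,0.004)];print(g)
W=cloud(s);V=W.reshape(-1,3);Q=np.c_[(V[:,:2]-c)@Rz,V[:,2]]
k=Q[(Q[:,1]>.175)&(Q[:,1]<.214)&(abs(Q[:,0]+.008)<.03)&(Q[:,2]>.09)&(Q[:,2]<.14)]
print(len(k),k.mean(0),k.min(0),k.max(0))
for y in(.18,.19,.2,.21):
    b=k[abs(k[:,1]-y)<.005]; 
    if len(b): t=b[b[:,2]>b[:,2].max()-.003]; print(y,b[:,0].min().round(4),b[:,0].max().round(4),t.mean(0).round(4))
E
```

```text
t 1.3 grasp pt chest mm [ -5.5 195.3 198.2] F chest [0.1 1.  0. ] yaw err -0.65 tilt [-6.0e-04 -3.5e-03 -1.0e+00] gap 0.303
[[0.997, 0.072, 0.023, 0.554], [0.076, -0.944, -0.322, 0.248], [-0.002, 0.323, -0.947, 0.322], [0.0, 0.0, 0.0, 1.0]]
pred knob pt px [317.2 255.8]
[array([297.2, 244.1]), array([338.9, 243.7])]
1752 [-0.01039997  0.19566018  0.11800032] [-0.01747747  0.17502106  0.10781312] [-0.00357546  0.21399719  0.12149022]
0.18 -0.0172 -0.0036 [-0.0103  0.18    0.1192]
0.19 -0.0174 -0.0036 [-0.0104  0.1899  0.1192]
0.2 -0.0173 -0.0036 [-0.0107  0.1999  0.1194]
0.21 -0.0175 -0.004 [-0.0104  0.2095  0.1192]
```

View pics/w1.png

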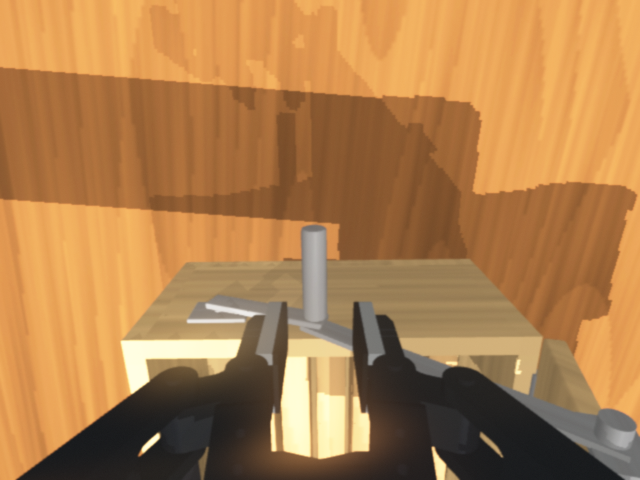

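The wrist view shows the knob at px (314,275), its free end at (314,230). The pivot is near (205,308) and the link rises to the lid pin at (612,425). The knob axis comes out at chest x −10.5 and z about 113.

```bash
python3 - <<'E'
from h import *
s=load('w1')
for x in(-.078,-.074,-.07): print(x,proj(s,np.r_[c+Rz@np.array([x,.158]),.09]),proj(s,np.r_[c+Rz@np.array([x,.162]),.09]))
print(proj(s,np.r_[c+Rz@np.array([.099,.158]),.197]))
goal(-10.5,200,112)
cv2.imwrite('pics/wc.png',cv2.resize(s['image'][280:360,170:350],None,fx=4,fy=4,interpolation=cv2.INTER_CUBIC))
E
```

```text
-0.078 [208.4 302.3] [207.8 296.6]
-0.074 [214.7 302.2] [214.1 296.5]
-0.07 [221.  302.1] [220.5 296.5]
[596.9 428.6]
shift [ 2.7 -3.1 86.5]
```

View pics/wc.png

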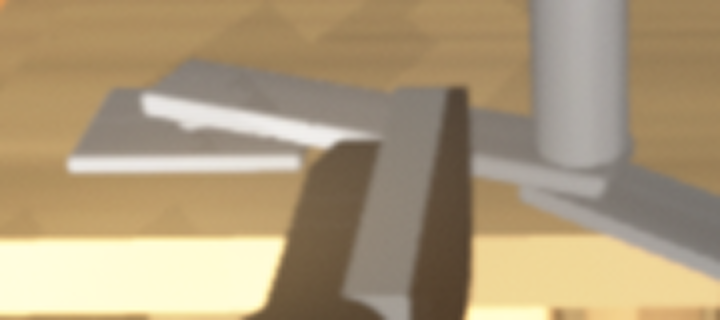

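The crop shows the lower link's front end at about px (211,300). Allowing for the link's overhang, that puts the pivot near chest x −71, z 90. With a 65 mm radius this fits the knob at (−10.5, 113.5), so the locked angle is about 21°.

Call:
servo_tool([
  [[3,-3,20],0.6,-0.4],
  [[3,-3,45],0.6,-0.4],
  [[3,-3,65],0.6,-0.4],
  [[3,-3,75],0.6,-0.4],
  [[3,-3,82],0.6,-0.4],
  [[3,-3,87],0.6,-0.4],
  [[3,-3,87],0.6,-0.4],
])

```text
t: 2.05
tcp_pos: [0.5563, 0.1701, 0.2665]
tool_rot: [0.683, 0.73, -0.002, -0.0]
force: [-0.3, -0.4, -0.4]
finger_gap: 0.299
```

```bash
python3 -c "
from h import *
rep();goal(-10.5,200,112)"
```

```text
t 2.05 grasp pt chest mm [-10.5 200.6 111.5] F chest [-0.3 -0.3 -0.4] yaw err -1.15 tilt [-0.0031 -0.0022 -1.    ] gap 0.299
shift [-0.6  0.  -0.5]
```

Call:
servo_tool([
  [[0,0,0],-1.1,-0.6],
  [[0,0,0],-1.1,-0.6],
  [[0,0,0],-1.1,-0.6],
], force=20)

```text
t: 2.35
tcp_pos: [0.5566, 0.1702, 0.2671]
tool_rot: [0.676, 0.737, -0.001, 0.0]
force: [-0.2, 0.1, 0.4]
finger_gap: 0.201
```

```bash
python3 - <<'E'
from h import *
rep()
s=snap('wrist','w2');W=cloud(s);V=W.reshape(-1,3);Q=np.c_[(V[:,:2]-c)@Rz,V[:,2]]
cv2.imwrite('pics/w2c.png',cv2.resize(s['image'][180:440,200:430],None,fx=2.3,fy=2.3,interpolation=cv2.INTER_CUBIC))
E
```

```text
t 2.35 grasp pt chest mm [-10.3 200.6 112.1] F chest [-0.1  0.1  0.4] yaw err -0.06 tilt [-0.0018 -0.0019 -1.    ] gap 0.201
```

View pics/w2c.png

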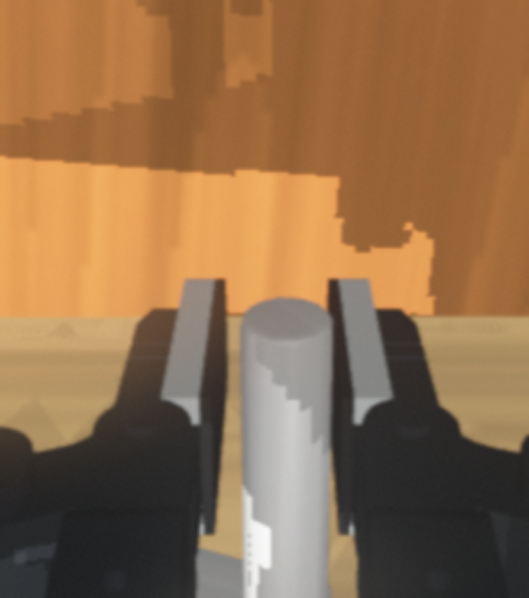

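The crop shows the knob (242–331) sitting right of the finger gap's centre (226–330), so I need to shift by about +1.2 mm before gripping.

Call:
servo_tool([
  [[0,1.2,0],0,-0.6],
  [[0,1.2,0],0,-0.6],
  [[0,1.2,0],0,-0.66],
])

```text
t: 2.7
tcp_pos: [0.5578, 0.1702, 0.2671]
tool_rot: [0.676, 0.737, -0.001, 0.0]
force: [0.5, -0.2, 0.2]
finger_gap: 0.173
```

```bash
python3 -c "
from h import *
rep()"
```

```text
t 2.7 grasp pt chest mm [ -9.  200.6 112.1] F chest [ 0.5 -0.2  0.2] yaw err -0.07 tilt [-0.0018 -0.002  -1.    ] gap 0.173
```

Call:
servo_tool([
  [[0,0,0],0,-0.68],
  [[0,0,0],0,-0.72],
  [[0,0,0],0,-0.8],
], force=35)

```text
t: 3.0
tcp_pos: [0.558, 0.1702, 0.2672]
tool_rot: [0.676, 0.737, -0.001, 0.0]
force: [1.1, 0.1, 1.0]
finger_gap: 0.148
```

```bash
python3 -c "
from h import *
rep()"
```

```text
t 3.0 grasp pt chest mm [ -8.8 200.5 112.2] F chest [ 1.1 -0.   1. ] yaw err -0.07 tilt [-0.0011 -0.0019 -1.    ] gap 0.148
```

Call:
servo_tool([
  [[0,-0.6,-1.6],0,-0.8],
  [[0,-1.3,-3.1],0,-0.8],
  [[0,-1.3,-3.1],0,-0.8],
])

```text
t: 3.3
tcp_pos: [0.5567, 0.1701, 0.2695]
tool_rot: [0.676, 0.737, -0.001, 0.0]
force: [2.6, 0.4, -8.0]
finger_gap: 0.149
```

```bash
python3 -c "
from h import *
rep()"
```

```text
t 3.3 grasp pt chest mm [-10.2 200.5 114.5] F chest [ 2.6  0.2 -8. ] yaw err -0.06 tilt [-0.0012 -0.002  -1.    ] gap 0.149
```

Call:
servo_tool([
  [[0,-0.7,-2.3],0,-0.8],
  [[0,-1.4,-3.9],0,-0.8],
  [[0,-2.2,-5.4],0,-0.8],
  [[0,-3.0,-6.9],0,-0.8],
  [[0,-3.0,-6.9],0,-0.8],
])

```text
t: 3.8
tcp_pos: [0.5534, 0.1698, 0.2767]
tool_rot: [0.676, 0.737, -0.001, 0.0]
force: [1.2, 0.2, -7.6]
finger_gap: 0.147
```

```bash
python3 -c "
from h import *
rep()"
```

```text
t 3.8 grasp pt chest mm [-13.4 200.5 121.7] F chest [ 1.2  0.1 -7.6] yaw err -0.06 tilt [-0.0018 -0.0021 -1.    ] gap 0.147
```

Call:
servo_tool([
  [[0,-0.9,-2.0],0,-0.8],
  [[0,-1.8,-3.6],0,-0.8],
  [[0,-2.7,-4.9],0,-0.8],
  [[0,-3.6,-6.2],0,-0.8],
  [[0,-4.6,-7.5],0,-0.8],
  [[0,-5.6,-8.7],0,-0.8],
  [[0,-5.6,-8.7],0,-0.8],
])

```text
t: 4.5
tcp_pos: [0.5482, 0.1694, 0.286]
tool_rot: [0.676, 0.737, -0.001, 0.001]
force: [4.0, 0.6, -4.5]
finger_gap: 0.147
```

```bash
python3 -c "
from h import *
rep()"
```

```text
t 4.5 grasp pt chest mm [-18.7 200.6 131. ] F chest [ 4.   0.2 -4.5] yaw err -0.06 tilt [-2.0e-04 -1.9e-03 -1.0e+00] gap 0.147
```

Call:
servo_tool([
  [[0,-1.5,-1.7],0,-0.8],
  [[0,-2.6,-3.0],0,-0.8],
  [[0,-3.8,-4.2],0,-0.8],
  [[0,-5.0,-5.4],0,-0.8],
  [[0,-6.3,-6.5],0,-0.8],
  [[0,-7.5,-7.7],0,-0.8],
  [[0,-10.1,-9.9],0,-0.8],
  [[0,-10.1,-9.9],0,-0.8],
])

```text
t: 5.3
tcp_pos: [0.5392, 0.1685, 0.2968]
tool_rot: [0.676, 0.737, 0.001, 0.002]
force: [5.4, 0.6, -5.8]
finger_gap: 0.149
```

```bash
python3 -c "
from h import *
rep()"
```

```text
t 5.3 grasp pt chest mm [-27.8 200.5 141.8] F chest [ 5.4  0.1 -5.8] yaw err -0.06 tilt [ 0.0043 -0.0015 -1.    ] gap 0.149
```

Call:
servo_tool([
  [[0,-1.5,-1.5],0,-0.8],
  [[0,-2.8,-2.5],0,-0.8],
  [[0,-4.0,-3.4],0,-0.8],
  [[0,-5.1,-4.2],0,-0.8],
  [[0,-6.2,-5.0],0,-0.8],
  [[0,-6.2,-5.0],0,-0.8],
])

```text
t: 5.9
tcp_pos: [0.5335, 0.168, 0.3017]
tool_rot: [0.676, 0.737, 0.002, 0.003]
force: [6.6, -0.1, -11.1]
finger_gap: 0.151
```

```bash
python3 - <<'E'
from h import *
rep()
s=snap('top','t3');W=cloud(s)
W0=W[140:300,270:420].reshape(-1,3);Q=np.c_[(W0[:,:2]-c)@Rz,W0[:,2]];L=Q[(Q[:,2]>.3)&(abs(Q[:,0])<.2)&(Q[:,1]<.12)&(Q[:,1]>-.14)];t=L[L[:,2]>.34];print('lid top',len(t),t.mean(0),np.percentile(t,[2,98],axis=0))
E
```

```text
t 5.9 grasp pt chest mm [-33.5 200.5 146.7] F chest [  6.6  -0.7 -11.1] yaw err -0.06 tilt [ 0.0066 -0.0014 -1.    ] gap 0.151
lid top 457 [ 0.04753391 -0.00947159  0.35885764] [[ 0.04188559 -0.13372027  0.35325781]
 [ 0.05392005  0.11337357  0.3636088 ]]
```

Call:
servo_tool([
  [[0,0.5,0.5],0,-0.8],
  [[0,0.5,0.5],0,-0.6],
  [[0,0.5,0.5],0,-0.4],
  [[0,0.5,0.5],0,-0.4],
  [[0,0.5,0.5],0,-0.4],
  [[0,0.5,-10],0,-0.4],
  [[0,0.5,-30],0,-0.4],
  [[30,0.5,-60],0,-0.4],
])

```text
t: 6.75
tcp_pos: [0.5311, 0.196, 0.3616]
tool_rot: [0.677, 0.736, -0.0, 0.002]
force: [1.2, 0.1, -0.7]
finger_gap: 0.303
```

```bash
python3 - <<'E'
from h import *
rep()
s=snap('top','t4');W=cloud(s)
W0=W[140:300,270:420].reshape(-1,3);Q=np.c_[(W0[:,:2]-c)@Rz,W0[:,2]];L=Q[(Q[:,2]>.3)&(abs(Q[:,0])<.2)&(Q[:,1]<.12)&(Q[:,1]>-.14)];t=L[L[:,2]>.34];print('lid top',len(t),t.mean(0),np.percentile(t,[2,98],axis=0))
goal(150,245,400);goal(150,0,400)
E
```

```text
t 6.75 grasp pt chest mm [-33.4 228.6 206.6] F chest [ 1.2  0.  -0.7] yaw err -0.29 tilt [ 0.0027 -0.0032 -1.    ] gap 0.303
lid top 457 [ 0.04755774 -0.00967539  0.3588662 ] [[ 0.04199757 -0.13464916  0.3529862 ]
 [ 0.05355928  0.11334013  0.36411259]]
shift [  11.9  184.9 -184.5]
shift [-233.1  185.4 -185. ]
```

Call:
servo_tool([
  [[0,0,-50],0,-0.8],
  [[0,0,-100],0,-1],
  [[0,0,-150],0,-1],
  [[0,0,-200],0,-1],
  [[0,0,-214],0,-1],
  [[-35,25,-216],0,-1],
  [[-70,50,-216],0,-1],
  [[-105,75,-216],0,-1],
])

```text
t: 7.6
tcp_pos: [0.6123, 0.1017, 0.5863]
tool_rot: [0.676, 0.737, 0.007, 0.005]
force: [-0.2, 0.8, 0.4]
finger_gap: 0.004
```

```bash
python3 -c "
from h import *
rep();goal(125,0,420)"
```

```text
t 7.6 grasp pt chest mm [ 39.3 127.6 431.3] F chest [-0.1  0.8  0.4] yaw err -0.02 tilt [ 0.0162  0.0033 -0.9999] gap 0.004
shift [-127.6   85.6   12.4]
```

Call:
servo_tool([
  [[-35,28,0],0,-1],
  [[-70,55,0],0,-1],
  [[-100,80,0],0,-1],
  [[-128,90,0],0,-1],
  [[-128,90,10],0,-1],
  [[-128,90,30],0,-1],
  [[-128,90,55],0,-1],
  [[-128,90,65],0,-1],
])

```text
t: 8.4
tcp_pos: [0.713, -0.0168, 0.5198]
tool_rot: [0.675, 0.737, 0.005, 0.002]
force: [0.3, 0.2, -0.3]
finger_gap: 0.003
```

```bash
python3 -c "
from h import *
rep();goal(100,0,365)"
```

```text
t 8.4 grasp pt chest mm [129.3   0.7 364.8] F chest [ 0.3  0.1 -0.3] yaw err 0.01 tilt [ 0.0108  0.0048 -0.9999] gap 0.003
shift [ -0.7 -29.3  -0.5]
```

Call:
servo_tool([
  [[0,-15,0],0,-1],
  [[0,-30,0],0,-1],
  [[0,-38,0],0,-1],
  [[0,-43,0],0,-1],
  [[0,-48,0],0,-1],
  [[0,-52,0],0,-1],
])

```text
t: 9.0
tcp_pos: [0.661, -0.0213, 0.5197]
tool_rot: [0.675, 0.737, 0.006, 0.003]
force: [0.4, 0.7, -0.4]
finger_gap: -0.003
```

```bash
python3 -c "
from h import *
rep()"
```

```text
t 9.0 grasp pt chest mm [ 77.1   0.8 364.7] F chest [ 0.4  0.7 -0.4] yaw err 0.02 tilt [ 0.0116  0.0048 -0.9999] gap -0.003
```

Call:
servo_tool([
  [[0,-3,0],0,-1],
  [[0,-6,0],0,-1],
  [[0,-9,0],0,-1],
  [[0,-12,0],0,-1],
  [[0,-15,0],0,-1],
  [[0,-15,0],0,-1],
])

```text
t: 9.6
tcp_pos: [0.6465, -0.0226, 0.5197]
tool_rot: [0.675, 0.737, 0.007, 0.004]
force: [3.8, 1.2, -1.9]
finger_gap: 0.004
```

```bash
python3 -c "
from h import *
rep()"
```

```text
t 9.6 grasp pt chest mm [ 62.5   0.8 364.7] F chest [ 3.9  0.9 -1.9] yaw err 0.02 tilt [ 0.0142  0.0048 -0.9999] gap 0.004
```

```bash
cat >> h.py <<'E'
def arc(a_from,a_to,n,r0,r1):
    s=sense();m=R.from_quat(s['tool_rot']).as_matrix();p=to_chest(s['tcp_pos'])*1e3
    tip=np.array([p[0]-12-120,p[2]-173-120]);print('tip r,phi',np.hypot(*tip).round(1),np.degrees(np.arctan2(tip[1],-tip[0])).round(1))
    for a,r in zip(np.linspace(a_from,a_to,n),np.linspace(r0,r1,n)):
        a=np.radians(a);d=np.array([-r*np.cos(a),r*np.sin(a)])-tip
        w=np.r_[Rz@np.array([d[0],-p[1]]),d[1]]   # y back to 0
        print((m.T@w).round(1).tolist())
E
python3 -c "
from h import *
arc(71.5,54,8,237,235)"
```

```text
tip r,phi 237.1 72.9
[-0.8, -5.7, 1.9]
[-0.8, -15.4, 5.5]
[-0.8, -24.9, 9.5]
[-0.8, -34.2, 13.9]
[-0.8, -43.3, 18.8]
[-0.8, -52.1, 24.0]
[-0.8, -60.8, 29.6]
[-0.9, -69.1, 35.6]
```

Call:
servo_tool([
  [[-1,-5.5,2],0,-1],
  [[-1,-15.5,5.5],0,-1],
  [[-1,-25,9.5],0,-1],
  [[-1,-34,14],0,-1],
  [[-1,-43,19],0,-1],
  [[-1,-52,24],0,-1],
  [[-1,-61,29.5],0,-1],
  [[-1,-69,35.5],0,-1],
])

```text
t: 10.4
tcp_pos: [0.5773, -0.0298, 0.4827]
tool_rot: [0.675, 0.737, 0.006, 0.004]
force: [2.7, -0.5, 3.9]
finger_gap: -0.002
```

```bash
python3 -c "
from h import *
rep();arc(52.5,35,8,235,232)"
```

```text
t 10.4 grasp pt chest mm [ -7.   -0.4 327.7] F chest [ 2.6 -0.7  3.9] yaw err 0.01 tilt [ 0.0135  0.0042 -0.9999] gap -0.002
tip r,phi 235.2 53.8
[0.4, -4.1, 3.3]
[0.3, -11.9, 9.9]
[0.3, -19.4, 16.9]
[0.3, -26.6, 24.1]
[0.3, -33.4, 31.7]
[0.3, -39.9, 39.5]
[0.2, -46.0, 47.6]
[0.2, -51.8, 56.0]
```

Force is about 5 N, normal to the lid face, so the arc is tracking well. I'll continue.

Call:
servo_tool([
  [[0,-4,3.5],0,-1],
  [[0,-12,10],0,-1],
  [[0,-19.5,17],0,-1],
  [[0,-26.5,24],0,-1],
  [[0,-33.5,31.5],0,-1],
  [[0,-40,39.5],0,-1],
  [[0,-46,47.5],0,-1],
  [[0,-52,56],0,-1],
])

```text
t: 11.2
tcp_pos: [0.5256, -0.034, 0.4251]
tool_rot: [0.675, 0.737, 0.006, 0.003]
force: [-1.0, 0.1, 3.4]
finger_gap: -0.0
```

```bash
python3 -c "
from h import *
rep();arc(33.5,18.5,8,232,230)"
```

```text
t 11.2 grasp pt chest mm [-5.890e+01 -1.000e-01  2.701e+02] F chest [-1.   0.2  3.4] yaw err 0.01 tilt [ 0.0126  0.0045 -0.9999] gap -0.0
tip r,phi 232.2 34.7
[0.1, -2.6, 4.0]
[0.1, -7.1, 11.4]
[0.0, -11.3, 19.0]
[0.0, -15.3, 26.7]
[-0.0, -18.9, 34.6]
[-0.0, -22.2, 42.5]
[-0.1, -25.2, 50.6]
[-0.1, -28.0, 58.8]
```

Call:
servo_tool([
  [[0,-2.5,4],0,-1],
  [[0,-7,11.5],0,-1],
  [[0,-11.5,19],0,-1],
  [[0,-15.5,26.5],0,-1],
  [[0,-19,34.5],0,-1],
  [[0,-22,42.5],0,-1],
  [[0,-25,50.5],0,-1],
  [[0,-28,58.5],0,-1],
])

```text
t: 12.0
tcp_pos: [0.4981, -0.0362, 0.3654]
tool_rot: [0.675, 0.737, 0.006, 0.003]
force: [-0.7, -0.7, 0.6]
finger_gap: 0.001
```

```bash
python3 -c "
from h import *
rep();arc(17.5,10.5,8,230,230)"
```

```text
t 12.0 grasp pt chest mm [-8.650e+01  2.000e-01  2.104e+02] F chest [-0.7 -0.6  0.6] yaw err 0.01 tilt [ 0.012   0.0047 -0.9999] gap 0.001
tip r,phi 230.2 18.3
[-0.2, -0.9, 3.2]
[-0.2, -2.1, 7.1]
[-0.2, -3.3, 10.9]
[-0.2, -4.4, 14.8]
[-0.2, -5.4, 18.7]
[-0.3, -6.3, 22.6]
[-0.3, -7.2, 26.5]
[-0.3, -8.0, 30.4]
```

```bash
python3 - <<'E'
from h import *
s=snap('side','s5');W=cloud(s).reshape(-1,3);Q=np.c_[(W[:,:2]-c)@Rz,W[:,2]]
for y in(-.12,-.08,.08,.12):
    L=Q[(abs(Q[:,1]-y)<.01)&(Q[:,0]>-.125)&(Q[:,0]<.1)&(Q[:,2]>.124)]
    if len(L)>10: print(y,len(L),np.degrees(np.arctan(np.polyfit(L[:,0],L[:,2],1)[0])))
cv2.imwrite('pics/s5c.png',cv2.resize(s['image'][160:360,260:460],None,fx=3,fy=3,interpolation=cv2.INTER_CUBIC))
E
```

```text
-0.12 431 -15.441097430439973
-0.08 414 -16.62489677379343
0.08 156 -27.479418951087823
0.12 109 -15.544773160874474
```

View pics/s5c.png

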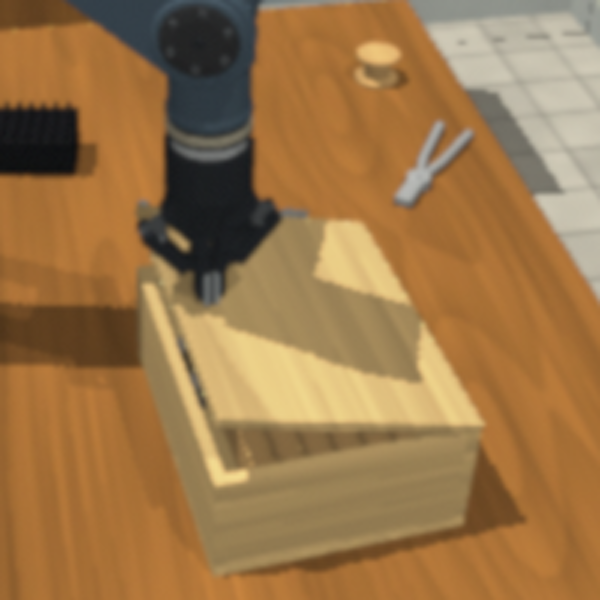

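The picture shows the fingertips on the lid near its front edge, at crop (210,290). The fitted lid angle is 15.5°, as predicted, so the contact is real. I'll go slowly from here.

Call:
servo_tool([
  [[0,-1,3],0,-1],
  [[0,-2,6],0,-1],
  [[0,-3,9.5],0,-1],
  [[0,-3.7,12.5],0,-1],
  [[0,-4.5,15.5],0,-1],
  [[0,-5,18],0,-1],
  [[0,-5.5,20],0,-1],
  [[0,-5.5,20],0,-1],
])

```text
t: 12.85
tcp_pos: [0.492, -0.0364, 0.3438]
tool_rot: [0.676, 0.737, 0.005, 0.001]
force: [0.4, 0.6, 0.5]
finger_gap: 0.003
```

```bash
python3 -c "
from h import *
rep();arc(12.5,9,8,230,230)"
```

```text
t 12.85 grasp pt chest mm [-92.7   0.5 188.8] F chest [0.5 0.6 0.5] yaw err -0.0 tilt [ 0.0087  0.0059 -0.9999] gap 0.003
tip r,phi 230.3 12.8
[-0.5, 0.1, 1.1]
[-0.5, -0.3, 3.0]
[-0.5, -0.8, 5.0]
[-0.5, -1.2, 6.9]
[-0.6, -1.6, 8.9]
[-0.6, -2.0, 10.9]
[-0.6, -2.3, 12.9]
[-0.6, -2.7, 14.8]
```

Call:
servo_tool([
  [[0,-0.2,1.5],0,-1],
  [[0,-0.5,3],0,-1],
  [[0,-0.8,4.5],0,-1],
  [[0,-1,5.5],0,-1],
  [[0,-1.2,6.5],0,-1],
  [[0,-1.4,7.5],0,-1],
  [[0,-1.4,7.5],0,-1],
])

```text
t: 13.55
tcp_pos: [0.4906, -0.0364, 0.3362]
tool_rot: [0.676, 0.737, 0.005, 0.001]
force: [0.3, 0.2, 0.4]
finger_gap: 0.001
```

```bash
python3 - <<'E'
from h import *
rep();arc(12.5,9,1,230,230)
s=snap('side','s6');W=cloud(s).reshape(-1,3);Q=np.c_[(W[:,:2]-c)@Rz,W[:,2]]
for y in(-.12,-.08,.08,.12):
    L=Q[(abs(Q[:,1]-y)<.01)&(Q[:,0]>-.125)&(Q[:,0]<.1)&(Q[:,2]>.124)]
    if len(L)>10: print(y,len(L),np.degrees(np.arctan(np.polyfit(L[:,0],L[:,2],1)[0])))
E
```

```text
t 13.55 grasp pt chest mm [-94.    0.6 181.2] F chest [0.3 0.2 0.4] yaw err -0.01 tilt [ 0.0086  0.006  -0.9999] gap 0.001
tip r,phi 230.1 10.8
[-0.5, 1.5, -6.6]
-0.12 469 -8.015163302835848
-0.08 424 -10.611626825601045
0.08 170 -7.912107417757719
0.12 111 -7.700827982922401
```

Call:
servo_tool([
  [[0,-0.2,1],0,-1],
  [[0,-0.3,2],0,-1],
  [[0,-0.5,3],0,-1],
  [[0,-0.6,4],0,-1],
  [[0,-0.6,4],0,-1],
])

```text
t: 14.1
tcp_pos: [0.49, -0.0364, 0.3321]
tool_rot: [0.676, 0.737, 0.005, 0.001]
force: [-0.3, 0.2, 0.0]
finger_gap: 0.0
```

Call:
servo_tool([
  [[0,-0.2,1],0,-1],
  [[0,-0.3,2],0,-1],
  [[0,-0.3,2],0,-1],
])

```text
t: 14.4
tcp_pos: [0.4898, -0.0364, 0.3304]
tool_rot: [0.676, 0.737, 0.005, 0.001]
force: [-0.9, 1.2, 4.4]
finger_gap: -0.003
```

```bash
python3 -c "
from h import *
rep();arc(12.5,9,1,230,230)"
```

```text
t 14.4 grasp pt chest mm [-94.8   0.6 175.4] F chest [-0.7  1.2  4.4] yaw err -0.02 tilt [ 0.0088  0.0061 -0.9999] gap -0.003
tip r,phi 229.9 9.4
[-0.6, 2.4, -12.3]
```

Call:
servo_tool([
  [[0,-0.1,1],0,-1],
  [[0,-0.2,2],0,-1],
  [[0,-0.2,2],0,-1],
])

```text
t: 14.7
tcp_pos: [0.4896, -0.0364, 0.329]
tool_rot: [0.676, 0.737, 0.005, 0.001]
force: [-0.7, 0.5, 5.3]
finger_gap: 0.001
```

Call:
servo_tool([
  [[0,-0.1,1],0,-1],
  [[0,-0.2,2],0,-1],
  [[0,-0.2,2],0,-1],
])

```text
t: 15.0
tcp_pos: [0.4893, -0.0364, 0.3276]
tool_rot: [0.676, 0.737, 0.005, 0.001]
force: [-1.1, -1.0, 6.7]
finger_gap: 0.0
```

Call:
servo_tool([
  [[0,-0.1,1],0,-1],
  [[0,-0.2,2],0,-1],
  [[0,-0.2,2],0,-1],
])

```text
t: 15.3
tcp_pos: [0.489, -0.0364, 0.3262]
tool_rot: [0.676, 0.737, 0.005, 0.002]
force: [-2.1, -0.2, 6.7]
finger_gap: -0.002
```

Call:
servo_tool([
  [[0,-0.1,1],0,-1],
  [[0,-0.1,1.8],0,-1],
  [[0,-0.1,1.8],0,-1],
])

```text
t: 15.6
tcp_pos: [0.4889, -0.0364, 0.3255]
tool_rot: [0.675, 0.737, 0.005, 0.002]
force: [-1.8, 0.4, 10.6]
finger_gap: 0.0
```

```bash
python3 -c "
from h import *
rep();arc(12.5,9,1,230,230)"
```

```text
t 15.6 grasp pt chest mm [-95.7   0.8 170.5] F chest [-1.8  0.6 10.6] yaw err 0.02 tilt [ 0.01    0.0052 -0.9999] gap 0.0
tip r,phi 230.0 8.1
[-0.7, 3.3, -17.2]
```

Call:
servo_tool([
  [[0,0,1],0,-1],
  [[0,-0.1,1.8],0,-1],
  [[0,-0.1,1.8],0,-1],
])

```text
t: 15.9
tcp_pos: [0.4887, -0.0363, 0.3249]
tool_rot: [0.675, 0.737, 0.005, 0.002]
force: [-3.4, 1.0, 11.8]
finger_gap: 0.001
```

Call:
servo_tool([
  [[0,0,1],0,-1],
  [[0,-0.1,1.8],0,-1],
  [[0,-0.1,1.8],0,-1],
])

```text
t: 16.2
tcp_pos: [0.4885, -0.0363, 0.3244]
tool_rot: [0.675, 0.738, 0.005, 0.003]
force: [-3.4, 0.5, 10.9]
finger_gap: 0.005
```

Call:
servo_tool([
  [[0,0.1,1.2],0,-1],
  [[0,0.1,2.2],0,-1],
  [[0,0.1,2.2],0,-1],
])

```text
t: 16.5
tcp_pos: [0.4884, -0.0362, 0.3234]
tool_rot: [0.675, 0.738, 0.005, 0.003]
force: [-2.8, 1.1, 11.6]
finger_gap: -0.002
```

Call:
servo_tool([
  [[0,0.1,1.2],0,-1],
  [[0,0.1,2.2],0,-1],
  [[0,0.1,2.2],0,-1],
])

```text
t: 16.8
tcp_pos: [0.4883, -0.0362, 0.3225]
tool_rot: [0.675, 0.738, 0.005, 0.003]
force: [-2.9, 0.2, 11.6]
finger_gap: -0.0
```

Call:
servo_tool([
  [[0,0.1,1.2],0,-1],
  [[0,0.1,2.2],0,-1],
  [[0,0.1,2.2],0,-1],
])

```text
t: 17.1
tcp_pos: [0.4881, -0.0361, 0.3216]
tool_rot: [0.675, 0.738, 0.005, 0.003]
force: [-3.4, -0.3, 11.9]
finger_gap: 0.001
```

Call:
servo_tool([
  [[0,0.1,1.2],0,-1],
  [[0,0.1,2.2],0,-1],
  [[0,0.1,2.2],0,-1],
])

```text
t: 17.4
tcp_pos: [0.488, -0.036, 0.3208]
tool_rot: [0.675, 0.738, 0.005, 0.003]
force: [-3.4, -0.1, 12.5]
finger_gap: -0.004
```

```bash
python3 -c "
from h import *
rep();arc(12.5,9,1,230,230)"
```

```text
t 17.4 grasp pt chest mm [-96.5   1.2 165.8] F chest [-3.4  0.2 12.5] yaw err 0.13 tilt [ 0.0115  0.0031 -0.9999] gap -0.004
tip r,phi 230.2 6.9
[-1.2, 4.2, -21.9]
```

Call:
servo_tool([
  [[0,0.1,1.2],0,-1],
  [[0,0.1,2.3],0,-1],
  [[0,0.1,2.3],0,-1],
])

```text
t: 17.7
tcp_pos: [0.4879, -0.0359, 0.3198]
tool_rot: [0.675, 0.738, 0.005, 0.003]
force: [-2.4, -0.2, 11.0]
finger_gap: -0.001
```

Call:
servo_tool([
  [[0,0.1,1.2],0,-1],
  [[0,0.1,2.3],0,-1],
  [[0,0.1,2.3],0,-1],
])

```text
t: 18.0
tcp_pos: [0.4877, -0.0359, 0.3185]
tool_rot: [0.674, 0.738, 0.005, 0.003]
force: [-1.6, 1.3, 10.1]
finger_gap: -0.0
```

Call:
servo_tool([
  [[0,0,1],0,-1],
  [[0,0,1.8],0,-1],
  [[0,0,1.8],0,-1],
])

```text
t: 18.3
tcp_pos: [0.4876, -0.0359, 0.3176]
tool_rot: [0.674, 0.738, 0.005, 0.004]
force: [-1.9, 0.4, 9.1]
finger_gap: -0.001
```

```bash
python3 -c "
from h import *
rep();arc(12.5,9,1,230,230)"
```

```text
t 18.3 grasp pt chest mm [-97.    1.4 162.6] F chest [-1.9  0.6  9.1] yaw err 0.18 tilt [ 0.0116  0.0021 -0.9999] gap -0.001
tip r,phi 230.3 6.1
[-1.4, 4.7, -25.1]
```

Call:
servo_tool([
  [[0,0,0.8],0,-1],
  [[0,0,1.6],0,-1],
  [[0,0,1.6],0,-1],
])

```text
t: 18.6
tcp_pos: [0.4875, -0.0358, 0.3169]
tool_rot: [0.674, 0.738, 0.005, 0.004]
force: [-2.6, -0.1, 9.6]
finger_gap: -0.001
```

Call:
servo_tool([
  [[0,0,0.8],0,-1],
  [[0,0,1.6],0,-1],
  [[0,0,1.6],0,-1],
])

```text
t: 18.9
tcp_pos: [0.4873, -0.0358, 0.3161]
tool_rot: [0.674, 0.738, 0.005, 0.004]
force: [-1.9, -0.3, 8.3]
finger_gap: -0.002
```

Call:
servo_tool([
  [[0,0,-0.8],0,-1],
  [[0,0,-1.6],0,-1],
  [[0,0,-1.6],0,-1],
])

```text
t: 19.2
tcp_pos: [0.4874, -0.0358, 0.318]
tool_rot: [0.674, 0.738, 0.005, 0.004]
force: [-0.8, 0.5, 5.2]
finger_gap: -0.002
```

Call:
servo_tool([
  [[0,0,-0.8],0,-1],
  [[0,0,-1.6],0,-1],
  [[0,0,-1.6],0,-1],
])

```text
t: 19.5
tcp_pos: [0.4875, -0.0358, 0.3196]
tool_rot: [0.674, 0.738, 0.005, 0.004]
force: [-0.4, -0.0, 3.6]
finger_gap: 0.001
```

```bash
python3 -c "
from h import *
rep()"
```

```text
t 19.5 grasp pt chest mm [-97.    1.4 164.6] F chest [-0.4  0.   3.6] yaw err 0.2 tilt [ 0.0128  0.0016 -0.9999] gap 0.001
```

The lid followed the fingers back up by 3.5 mm, still pushing with 3.6 N, so it has not latched. I'll press further down.

Call:
servo_tool([
  [[0,0,1],0,-1],
  [[0,0,2],0,-1],
  [[0,0,3],0,-1],
  [[0,0,4],0,-1],
  [[0,0,4],0,-1],
])

```text
t: 20.0
tcp_pos: [0.4873, -0.0358, 0.3163]
tool_rot: [0.674, 0.739, 0.005, 0.004]
force: [-2.0, -0.4, 10.4]
finger_gap: 0.001
```

Call:
servo_tool([
  [[0,0,1],0,-1],
  [[0,0,1.8],0,-1],
  [[0,0,1.8],0,-1],
])

```text
t: 20.3
tcp_pos: [0.4872, -0.0358, 0.3151]
tool_rot: [0.674, 0.739, 0.005, 0.004]
force: [-1.1, -0.5, 9.1]
finger_gap: -0.002
```

Call:
servo_tool([
  [[0,0,1],0,-1],
  [[0,0,1.8],0,-1],
  [[0,0,1.8],0,-1],
])

```text
t: 20.6
tcp_pos: [0.4871, -0.0358, 0.3139]
tool_rot: [0.674, 0.739, 0.004, 0.004]
force: [-0.7, 0.7, 8.3]
finger_gap: -0.005
```

Call:
servo_tool([
  [[0,0,1],0,-1],
  [[0,0,1.8],0,-1],
  [[0,0,1.8],0,-1],
])

```text
t: 20.9
tcp_pos: [0.487, -0.0357, 0.3127]
tool_rot: [0.674, 0.739, 0.004, 0.004]
force: [-1.4, 0.9, 9.3]
finger_gap: -0.001
```

Call:
servo_tool([
  [[0,0,1],0,-1],
  [[0,0,1.8],0,-1],
  [[0,0,1.8],0,-1],
])

```text
t: 21.2
tcp_pos: [0.4869, -0.0357, 0.3115]
tool_rot: [0.674, 0.739, 0.004, 0.004]
force: [-1.0, 1.5, 7.2]
finger_gap: -0.0
```

Call:
servo_tool([
  [[0,0,1],0,-1],
  [[0,0,1.8],0,-1],
  [[0,0,1.8],0,-1],
])

```text
t: 21.5
tcp_pos: [0.4868, -0.0357, 0.3101]
tool_rot: [0.674, 0.739, 0.004, 0.004]
force: [-1.5, 0.2, 8.1]
finger_gap: 0.001
```

Call:
servo_tool([
  [[0,0,0.8],0,-1],
  [[0,0,1.5],0,-1],
  [[0,0,1.5],0,-1],
])

```text
t: 21.8
tcp_pos: [0.4867, -0.0357, 0.3093]
tool_rot: [0.674, 0.739, 0.004, 0.004]
force: [-1.9, 1.2, 10.0]
finger_gap: -0.005
```

```bash
python3 -c "
from h import *
rep();arc(12.5,9,1,230,230)"
```

```text
t 21.8 grasp pt chest mm [-97.8   1.6 154.3] F chest [-1.8  1.4 10. ] yaw err 0.27 tilt [ 1.190e-02  5.000e-04 -9.999e-01] gap -0.005
tip r,phi 230.4 4.1
[-1.7, 5.7, -33.4]
```

Call:
servo_tool([
  [[0,0,0.8],0,-1],
  [[0,0,1.6],0,-1],
  [[0,0,1.6],0,-1],
])

```text
t: 22.1
tcp_pos: [0.4866, -0.0356, 0.309]
tool_rot: [0.674, 0.739, 0.004, 0.004]
force: [-2.7, 0.4, 14.4]
finger_gap: 0.002
```

Call:
servo_tool([
  [[0,0,0.8],0,-1],
  [[0,0,1.6],0,-1],
  [[0,0,1.6],0,-1],
])

```text
t: 22.4
tcp_pos: [0.4865, -0.0356, 0.3089]
tool_rot: [0.674, 0.739, 0.004, 0.005]
force: [-3.8, 0.8, 16.1]
finger_gap: -0.0
```

Force climbed to 16 N with almost no motion, which could be the stop or the latch's peak. I'll back off to test whether it holds.

Call:
servo_tool([
  [[0,0,-1],0,-1],
  [[0,0,-2],0,-1],
  [[0,0,-2],0,-1],
])

```text
t: 22.7
tcp_pos: [0.4865, -0.0356, 0.3107]
tool_rot: [0.674, 0.739, 0.004, 0.005]
force: [0.1, 0.4, 0.1]
finger_gap: -0.004
```

Call:
servo_tool([
  [[0,0,-1],0,-1],
  [[0,0,-2],0,-1],
  [[0,0,-2],0,-1],
])

```text
t: 23.0
tcp_pos: [0.4864, -0.0356, 0.3125]
tool_rot: [0.674, 0.739, 0.004, 0.004]
force: [0.1, 0.7, -0.3]
finger_gap: -0.002
```

Force went to zero at once, so the lid is held. I'll retreat and check by camera.

Call:
servo_tool([
  [[0,0,-10],0,-1],
  [[0,0,-40],0,-1],
  [[0,-10,-80],0,-1],
  [[0,-20,-120],0,-1],
  [[0,-30,-160],0,-1],
  [[0,-30,-160],0,-1],
  [[0,-30,-160],0,-1],
])

```text
t: 23.7
tcp_pos: [0.4543, -0.0383, 0.4736]
tool_rot: [0.674, 0.739, 0.005, 0.006]
force: [-0.6, 0.5, -0.2]
finger_gap: 0.001
```

```bash
python3 - <<'E'
from h import *
rep()
s=snap('side','s7');W=cloud(s).reshape(-1,3);Q=np.c_[(W[:,:2]-c)@Rz,W[:,2]]
for y in(-.12,-.08,0,.08,.12):
    L=Q[(abs(Q[:,1]-y)<.01)&(Q[:,0]>-.125)&(Q[:,0]<.1)&(Q[:,2]>.124)&(Q[:,2]<.2)]
    if len(L)>10: print(y,len(L),np.degrees(np.arctan(np.polyfit(L[:,0],L[:,2],1)[0])),L[L[:,0]<-.1][:,2].mean())
cv2.imwrite('pics/s7c.png',cv2.resize(s['image'][160:360,260:460],None,fx=3,fy=3,interpolation=cv2.INTER_CUBIC))
E
```

```text
t 23.7 grasp pt chest mm [-130.4    1.9  318.6] F chest [-0.6  0.6 -0.2] yaw err 0.3 tilt [ 0.0155 -0.0011 -0.9999] gap 0.001
-0.12 483 -1.2382798609005867 0.13534239927907807
-0.08 433 -1.2184991092185655 0.13528618372096926
0 376 -1.3080818657263154 0.13523347103763125
0.08 326 -1.235901192942766 0.1352973763318081
0.12 309 -1.0575348335700347 0.13450714776005335
```

View pics/s7c.png

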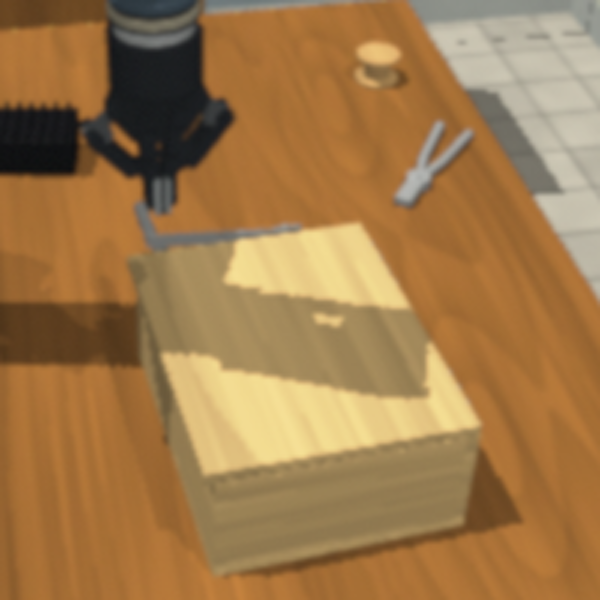

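The picture shows the lid shut at 1.2° (joint about 1.288), the knee folded up at the left with the knob at crop (140,210), and the hand clear above.

```bash
python3 -c "
from h import *
rep();sign_off()"
```

```text
t 23.75 grasp pt chest mm [-130.4    2.   317.3] F chest [-0.6  0.1 -0.5] yaw err 0.3 tilt [ 1.250e-02 -1.000e-04 -9.999e-01] gap -0.005
the job is handed in; nothing more can be done
```

The lid is shut and held by the latch, and I handed the job in at about 24 s of robot time.

- **Stay:** I gripped the knob and followed its circle to about 0.65 rad. Readings at the knob stayed at 13 N or less. The force lay almost along its path wherever I worked it out, up to about 0.5 rad. I did not check the bracket's flex directly.
- **Lowering:** I pushed the lid down along its own arc from behind. Force was about 5 N or less, and nearly nothing from about 15° down to where the plungers took over.
- **Pressing:** The first press had not latched, because the lid followed the fingers back up when I eased off. I pressed again, and it came up against firm resistance at about 16 N; no reading was higher.
- **Last checks:** When I backed off, the force dropped to zero at once. With the hand clear, the side camera showed the lid at about 1.2°, a joint value of about 1.29, which is inside the latched range. The other things on the bench were not touched.

No check failed at the end. I took the snap from the lid staying down, not from a distinct drop in the force readings.

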